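Index a rotary fixture one slot with its push plunger

TASK

Bring the relays on the round index table to the next station: with a fingertip press the yellow plunger button in, and while it is pressed push the table round by one slot, straight towards the green tag and never round to the red-tag side, then let the button spring fully out so that the table is locked with its white pointer at the green tag. Only press and push, pinch and lift nothing; leave the relays standing in their nests and the connector, battery and tape roll beside the table where they are. Finish with the hand clear of everything.

Things in the scene. Friction and masses are not known exactly. Their poses are not given: they have to be found in the camera images.
- index_base: blue round base of the index table, bolted down at a place and yaw that vary: 232 mm across, flat rim top at z = 42 mm. Origin: centre of its underside, on the vertical axis about which the table turns; z up. Six index slots, 60 degrees apart, are cut in the dark grey ring between the rim and the turntable; the one the table is locked in at the start lies along the base's own +x axis.
- plunger_top (a point): centre of the top face of the yellow round plunger button (49 mm across), moves with it. It sits 70 mm from the table's axis and, sprung out, is at z = 64 mm, 2 mm below the rim of the black round collar around it (inside 50 mm, outside 58 mm across, rim at z = 66 mm), which is part of the turntable: a fingertip pressing the button can push the table round against the collar's wall. Put the closed fingers in from above.
- plunger (a joint): travel of the button in m: 0 sprung fully out, 0.014 at its bottom stop. A spring of about 4 N when out and 7.5 N when fully in pushes it out. A brass key under it locks the table in a slot; from about 0.008 pressed in, the table is free. Between slots the key runs under the ring, so the button cannot come out beyond about 0.008; within about 4 mm of a slot's middle it springs out and locks there, with about 2 mm of play either way.
- turntable (a joint): turn of the table in rad, counter-clockwise from above positive; 0 in the starting slot, the slots on either side are at +1.047 and -1.047. Turns stiffly (about 0.08 N m friction) and stays where it is left.
- pointer (a point): point just beyond the tip of the white pointer tongue on the collar's outer side, 107 mm from the table's axis; turns with the table, always at the same angle as the button. It lies over the tag of a slot when the table is locked in that slot.
- tag_green: green round tag, 15 mm across and 7 mm high, fixed on the blue rim beside the slot to go to, 107 mm from the table's axis. It is at the slot next to the starting one, on either side. Origin: centre of its underside.
- tag_red: red round tag of the same size on the rim beside the slot on the other side, where the table must not go. Origin: centre of its underside.
- relay_a_center (a point): centre of a relay (clear box on a black foot, 22 x 29 x 41 mm) that stands loose in a nest on the turntable, top at z = 85 mm, 44 mm from the axis, 120 degrees counter-clockwise of the button.
- relay_b_center (a point): centre of the other, equal relay, 120 degrees clockwise of the button.
- nest_a (a point): where the centre of relay a lies when it stands in its nest (a frame with walls 6 mm high); turns with the table.
- nest_b (a point): the same for relay b.
- connector_center (a point): centre of a grey-white round connector, 49 x 24 x 24 mm, lying loose on the worktop; a bystander.
- battery_center (a point): centre of a red and white battery, 15 x 50 x 15 mm, lying loose on the worktop; a bystander.
- tape_center (a point): centre of a roll of black tape, 55 x 53 x 19 mm, lying loose on the worktop; a bystander.

How it is judged:
On the way, in this order (a step that is already met when the one before it is completed fails the run):
1. the plunger button is pressed in until the table is free (value of joint plunger above 0.0078 m), for 0.1 s.
2. the table is more than half-way round to the green tag (horizontal distance between pointer and tag_green below 0.05 m), for 0.1 s.
At the end, for the whole second after the job is handed in: The pointer is within 6 mm of over the green tag's middle, the button is sprung out to within 2 mm, the table is at rest, and both relays stand in their nests (centres within 10 mm) (horizontal distance between pointer and tag_green below 0.006 m and value of joint plunger below 0.002 m and velocity of joint turntable between -0.05 and 0.05 rad/s and distance between relay_a_center and nest_a below 0.01 m and distance between relay_b_center and nest_b below 0.01 m); the robot touches nothing.
It fails at once if the table is turned round towards the red tag's slot (pointer within 70 mm of the red tag) or past the green slot (pointer beyond it by more than 0.35 rad) (horizontal distance between pointer and tag_red below 0.07 m or value of joint turntable above 1.4 rad or value of joint turntable below -1.4 rad).
It fails at once if a relay is lifted, tipped or knocked out of its nest (its centre more than 15 mm from its place) (distance between relay_a_center and nest_a above 0.015 m or distance between relay_b_center and nest_b above 0.015 m).
It fails at once if the connector, battery or tape roll is moved by more than 15 mm or lifted (distance of any of connector_center, battery_center, tape_center from where it was at the start of the episode above 0.015 m).
It also fails if it takes over 38 s, if anything falls off the work surface, if the arm or the gripper's body presses on something with over 40 N, if the wrist force passes 120 N, or if a joint passes its speed limit or range.

ROBOT

A 6-joint arm with a two-finger parallel gripper is mounted at the origin on a cart in front of the work surface, level with it; the furniture and walls round the work are solid. World frame = base frame: x ahead of the robot, y to its left, z up, the work surface at z = 0. Lengths are in m, angles in rad, forces in N, time in s.
With the tool pointing down it reaches from about 0.3 to 0.75 m from the base axis. Payload 8.5 kg.
Tool frame: the origin (TCP) lies at the very end of the fingers, on their centre line; the grasp point (between the pads) lies 19 mm behind it; z points along the fingers, y is the line along which they close (so a half turn about z gives the same grasp; the last joint's range is limited). The gripper opens to 85 mm and grips with 20 to 120 N. Pads are 22 mm wide; open, the fingers measure 114 mm over their backs; the gripper's body (76 mm by 85 mm) begins 54 mm behind the grasp point. The pads swing forward as they close: fully open they stand 13 mm farther back than shut.
Start: joints at [-1.499, 0.381, 1.297, -0, 1.464, -0.215], TCP at [0.156, -0.528, 0.231] pointing down, gripper open.
Joint ranges: [-3.11, 3.11], [-0.89, 2.33], [0.22, 2.48], [-1.42, 4.56], [0.17, 2.85], [-2.88, 2.88]. Speed limits (rad/s): [2.39, 2.39, 3.14, 3.14, 3.14, 3.14].

INTERFACE

Orientations are given as [roll, pitch, yaw] about the fixed x, y, z axes, in that order (R = Rz(yaw) Ry(pitch) Rx(roll)).
In Python, from station import robot gives the robot as it stands.
- The arm moves only by the tool drive_tool, never from a script. Its argument "plan" is a list of rows, each an object with "translation": the shift along the tool's x, y, z in mm, a list of three; "roll": the turn about the tool's z in degrees; "claw": the gripper command: -1 is fully open, 1 is shut, values between are in proportion. A call has 1 to 20 rows; each row shifts and turns the commanded pose from where the row before left it, along the tool's axes as they then stand; what a row does not reach is not made up. A row lasts 1/12 s, in which the tool goes at most 41.7 mm and 7.16 degrees, less where a joint would pass 70% of its speed; a pose out of reach is approached as far as the arm can. A call is refused whole if a number of a shift passes 41.7 or a number of a turn 7.16, either way. A call with a gripper value outside its range is refused whole. The fingers move at their own pace and stop on an object; "force" is the grip in N (left out, the last holds). Time passes only in rows, so rows that do not move let the fingers close. It gives the time, the measured TCP pose, the force, the opening and the grip force at its end, in the units of the state.
- robot.state(): the state, without advancing time (a new reading comes with each control period).
- robot.capture(name): name is "scene" or "top" or "wrist"; returns the picture (420x560x3 uint8, blue, green, red); there is no depth.
- robot.calibration(name): a dict with "mtx" (3x3 intrinsics, pixels), "T" (4x4, takes a point from camera to world coordinates). Camera axes: x right, y down, z forward; pixel columns grow to the right and rows downward; lengths in m; the calibration is good to about 2 mm. A picture is of the moment at which its call begins: read the wrist's pose just before it. calibration takes no time and is no camera call; for the wrist camera it gives the pose at the moment of the call.
- robot.close_job(): hands the job in; it is judged then, once.
Trained networks look in the newest picture that a camera, given by its name, has taken for a name from the list of things; names that differ only in an ending like _2 or _b are one class to them, and where a whole thing is asked for, a point or a joint stands for the part that bears it (a point fixed in the world has none). Each returns a list of dicts, best first, with "confidence" (0 to 1); they miss things now and then, are a little off and sometimes report something else, mostly with a low value. They report only what shows in the picture. A call takes as long as a camera call.
- robot.trace(camera, query): "mask" (420x560 bool, what is visible of it) and "rect" ([left, top, width, height] in pixels, round what is visible of it).
- robot.landmark_of(camera, query): "position" ([column, row] in pixels: a listed point, or the origin of a listed thing).
The state is a dict: "t": time; "joints": joint angles; "joint_velocities": joint speeds; "joint_efforts": joint torques, N m; "tcp_pos": TCP position; "ee_rot": TCP orientation; "contact_force": force on the tool from outside, world axes, zero at the start; "ft_torque": the same for the moment, N m; "width": opening from 0.0 (shut) to 1.0 (fully open); "gripper_force": force on a finger pad.
Only numpy, scipy, OpenCV 4.12 (cv2) and the standard library are available. Lean on these libraries where they do the work, as an engineer would, in place of code of your own. Each camera call takes 0.05 s, during which the arm holds its last target. There are 200 camera calls.

## Working session

There is one attempt and no reset: what is moved stays moved. The work goes in short steps, Python scripts to look and compute and a tool call to move; the robot and the scene stay as the last step left them, time stands still between calls to the robot, and variables do not carry over. Pictures are saved under pics/ and viewed, at most 10 in all, crops included, and the job is handed in when it is done.

Besides the shell and the picture viewer there is one more tool, called after "Request:" by a JSON object that holds its "fn" and its "kwargs", one argument or row to a line. drive_tool: Moves the arm, as the interface text tells. Its arguments: {"type":"object","properties":{"plan":{"type":"array","items":{"type":"object","properties":{"translation":{"type":"array","items":{"type":"number"}},"roll":{"type":"number"},"claw":{"type":"number"}}}},"force":{"type":"number"}},"required":["plan"]}

```bash
mkdir -p pics; cat > h.py <<'E'
import numpy as np, cv2
from station import robot
def ray(cam,px,z):
    c=robot.calibration(cam);K=c["mtx"];T=np.array(c["T"])
    d=T[:3,:3]@np.linalg.inv(K)@[px[0],px[1],1.];o=T[:3,3]
    return (o+d*(z-o[2])/d[2])[:2]
Z=dict(index_base=0,plunger_top=.064,pointer=.045,tag_green=.042,tag_red=.042,relay_a_center=.0645,connector_center=.012,battery_center=.0075,tape_center=.0095)
def find(cam,names=Z):
    for n in names:
        for r in robot.landmark_of(cam,n)[:2]:
            print(cam,n,np.round(r["confidence"],2),np.round(r["position"]),np.round(ray(cam,r["position"],Z[n]),4))
E
python3 - <<'E'
from h import *
for c in ("top","scene"):
    cv2.imwrite(f"pics/{c}0.png",robot.capture(c))
find("top")
find("scene",["plunger_top","tag_green","tag_red","index_base"])
s=robot.state();print(s)
E
```

```text
top index_base 0.91 [286. 220.] [ 0.5596 -0.1467]
top plunger_top 0.52 [265. 196.] [ 0.6119 -0.1059]
top pointer 0.79 [251. 186.] [ 0.6436 -0.0763]
top tag_green 0.58 [242. 230.] [ 0.5426 -0.0412]
top tag_red 0.58 [293. 170.] [ 0.6707 -0.1803]
top relay_a_center 0.56 [284. 233.] [ 0.5179 -0.1374]
top connector_center 0.67 [279. 139.] [ 0.7642 -0.159 ]
top battery_center 0.42 [171. 280.] [0.4556 0.1403]
top battery_center 0.38 [304. 207.] [ 0.5832 -0.1956]
top tape_center 0.76 [376. 273.] [ 0.4033 -0.3394]
scene plunger_top 0.59 [262. 226.] [ 0.6018 -0.101 ]
scene tag_green 0.4 [268. 256.] [ 0.5388 -0.0463]
scene tag_red 0.57 [263. 204.] [ 0.6714 -0.1892]
{'t': 0.75, 'joints': array([-1.49931128e+00,  3.80581801e-01,  1.29738223e+00, -2.64352947e-05,
        1.46360649e+00, -2.15301065e-01]), 'joint_velocities': array([-5.89916777e-04, -9.67356727e-05,  5.61143457e-05,  7.33503106e-04,
       -4.71996010e-04,  4.26857650e-04]), 'joint_efforts': array([ 1.03882237e-04, -4.48280776e+01, -2.31446260e+01, -1.88000672e-04,
        5.66365416e-04, -1.13802224e-05]), 'tcp_pos': array([ 0.15556848, -0.52752348,  0.23133818]), 'ee_rot': array([3.14157666e+00, 3.04031509e-05, 2.86788941e-01]), 'contact_force': array([0.34359753, 0.42890294, 0.61625053]), 'ft_torque': array([-0.02537003, -0.01564327, -0.00182306]), 'gripper_force': 0.0, 'width': 1.0013535442931025}
```

View pics/top0.png

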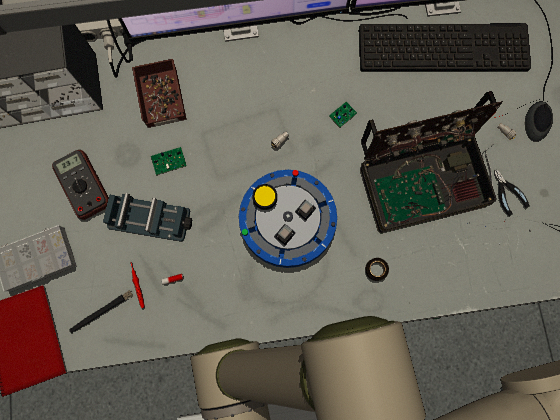

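View pics/scene0.png

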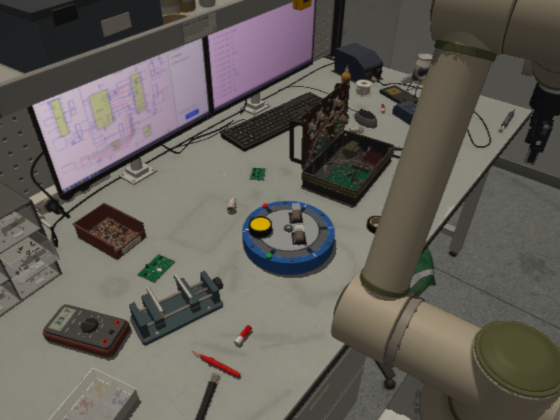

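The top view shows the table centre at about (288,218), the button at (265,196), the green tag at (244,231) and the red tag at (295,173). The push is therefore counter-clockwise. The scene view agrees: button (261,226), green tag (268,255), red tag (265,206). Next I shut the claw and hover near the button.

Request:
{"fn": "drive_tool", "kwargs": {
  "plan": [
    {"translation":[27,-14,0],"claw":1},
    {"translation":[27,-14,0],"claw":1},
    {"translation":[27,-14,0],"claw":1},
    {"translation":[27,-14,0],"claw":1},
    {"translation":[27,-14,0],"claw":1},
    {"translation":[27,-14,0],"claw":1},
    {"translation":[27,-14,0],"claw":1},
    {"translation":[27,-14,0],"claw":1},
    {"translation":[27,-14,0],"claw":1},
    {"translation":[27,-14,0],"claw":1},
    {"translation":[27,-14,0],"claw":1},
    {"translation":[27,-14,0],"claw":1},
    {"translation":[27,-14,0],"claw":1},
    {"translation":[27,-14,0],"claw":1},
    {"translation":[27,-14,0],"claw":1},
    {"translation":[27,-14,0],"claw":1},
    {"translation":[27,-14,0],"claw":1},
    {"translation":[27,-14,0],"claw":1},
    {"translation":[27,-14,0],"claw":1},
    {"translation":[0,0,0],"claw":1}
  ],
  "force": 30
}}

```text
$.plan[0]: bad value
```

```bash
python3 - <<'E'
from h import *
s=robot.state();print(s['t'],s['tcp_pos'],s['ee_rot'],s['joints'],s['width'])
cv2.imwrite("pics/w1.png",robot.capture("wrist"))
find("wrist",["index_base","plunger_top","pointer","tag_green","tag_red","relay_a_center"])
E
```

```text
0.75 [ 0.15556848 -0.52752348  0.23133818] [3.14157666e+00 3.04031509e-05 2.86788941e-01] [-1.49931128e+00  3.80581801e-01  1.29738223e+00 -2.64352947e-05
  1.46360649e+00 -2.15301065e-01] 1.0013535442931025
```

View pics/w1.png

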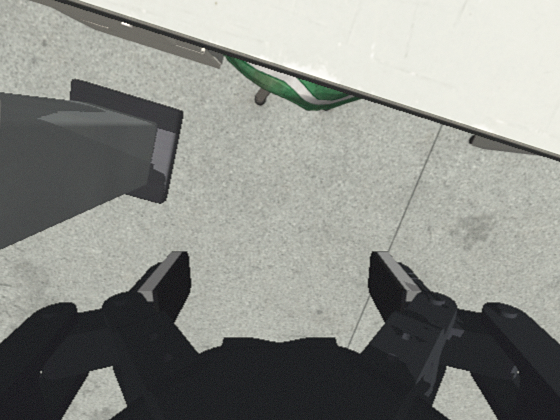

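The move was refused, so nothing moved; this wrist view only shows the floor and the table edge. I'll retry with "roll" in each row.

Request:
{"fn": "drive_tool", "kwargs": {
  "plan": [
    {"translation":[27,-14,0],"roll":0,"claw":1},
    {"translation":[27,-14,0],"roll":0,"claw":1},
    {"translation":[27,-14,0],"roll":0,"claw":1},
    {"translation":[27,-14,0],"roll":0,"claw":1},
    {"translation":[27,-14,0],"roll":0,"claw":1},
    {"translation":[27,-14,0],"roll":0,"claw":1},
    {"translation":[27,-14,0],"roll":0,"claw":1},
    {"translation":[27,-14,0],"roll":0,"claw":1},
    {"translation":[27,-14,0],"roll":0,"claw":1},
    {"translation":[27,-14,0],"roll":0,"claw":1},
    {"translation":[27,-14,0],"roll":0,"claw":1},
    {"translation":[27,-14,0],"roll":0,"claw":1},
    {"translation":[27,-14,0],"roll":0,"claw":1},
    {"translation":[27,-14,0],"roll":0,"claw":1},
    {"translation":[27,-14,0],"roll":0,"claw":1},
    {"translation":[27,-14,0],"roll":0,"claw":1},
    {"translation":[27,-14,0],"roll":0,"claw":1},
    {"translation":[0,0,0],"roll":0,"claw":1}
  ],
  "force": 30
}}

```text
t: 2.6
tcp_pos: [0.5311, -0.1661, 0.2311]
ee_rot: [-3.141, -0.001, 0.291]
contact_force: [-0.7, 0.7, -0.3]
width: -0.003
gripper_force: 0.0
```

```bash
python3 - <<'E'
from h import *
s=robot.state();print(s['t'],s['tcp_pos'],s['ee_rot'],s['joints'],s['width'])
cv2.imwrite("pics/w2.png",robot.capture("wrist"))
find("wrist",["index_base","plunger_top","pointer","tag_green","tag_red","relay_a_center"])
E
```

```text
2.6 [ 0.53107477 -0.16608641  0.23110367] [-3.14096053e+00 -1.23454117e-03  2.90862318e-01] [-5.16495053e-01  3.91829192e-01  1.28010061e+00  1.33584652e-03
  1.46926606e+00  7.63303433e-01] -0.0033269238802812583
wrist plunger_top 0.57 [241.  93.] [ 0.609  -0.1054]
wrist pointer 0.59 [226.  63.] [ 0.6339 -0.0813]
wrist tag_green 0.69 [178. 148.] [ 0.536  -0.0508]
wrist tag_green 0.25 [252. 195.] [ 0.5074 -0.1428]
wrist tag_red 0.76 [329.  73.] [ 0.6553 -0.1858]
```

View pics/w2.png

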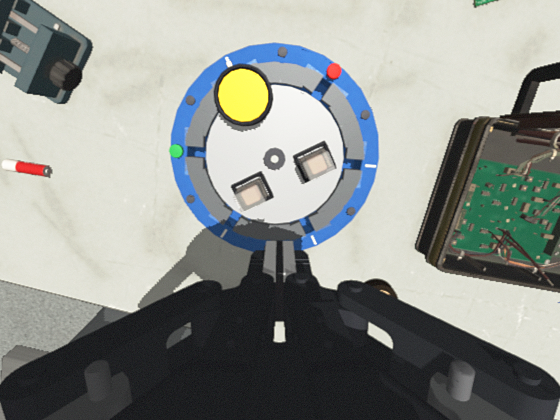

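The close view shows the button at (243,95), green tag (176,151), red tag (333,71) and hub (274,158). I'll fit the centre and yaw from these.

```bash
python3 - <<'E'
from h import *
from scipy.optimize import least_squares
P=[(ray("wrist",p,z),r,a) for p,z,r,a in [((243,95),.064,.07,0),((333,71),.049,.107,-60),((176,151),.049,.107,60),((283,52),.049,0,0)][:3]]
P+=[(ray("top",p,z),r,a) for p,z,r,a in [((265,196),.064,.07,0),((295,172),.049,.107,-60),((244,231),.049,.107,60)]]
f=lambda q:np.concatenate([q[:2]+r*np.array([np.cos(q[2]+np.radians(a)),np.sin(q[2]+np.radians(a))])-p for p,r,a in P])
s=least_squares(f,[.56,-.147,.66]);print(s.x,np.degrees(s.x[2]),np.round(s.fun.reshape(-1,2)*1e3,1))
q=s.x;print(ray("wrist",(274,158),.045))
st=robot.state();R=cv2.Rodrigues(np.zeros(3))[0]
y=st['ee_rot'][2];M=np.array([[np.cos(y),np.sin(y)],[np.sin(y),-np.cos(y)]])
b=q[:2]+.07*np.array([np.cos(q[2]),np.sin(q[2])])
print("button",b,"tool shift mm",M@(b-st['tcp_pos'][:2])*1e3)
for a in range(0,66,10):
    e=q[2]+np.radians(a);p=q[:2]+.07*np.array([np.cos(e),np.sin(e)])
    print(a,np.round(p,4),np.round(M@(p-b)*1e3,1), np.round(M@[-np.sin(e),np.cos(e)],2))
E
```

```text
[ 0.55777953 -0.1534872   0.73280938] 41.986884485881134 [[ 1.8  2.1]
 [ 3.   1.6]
 [ 2.3  2.7]
 [-0.9 -1.1]
 [-3.  -2.6]
 [-3.2 -2.6]]
[ 0.55544073 -0.15528397]
button [ 0.60981039 -0.10665996] tool shift mm [ 96.41661315 -37.89403795]
0 [ 0.6098 -0.1067] [0. 0.] [-0.43 -0.9 ]
10 [ 0.6009 -0.0983] [ -6.2 -10.5] [-0.58 -0.81]
20 [ 0.5907 -0.0917] [-14.2 -19.8] [-0.71 -0.7 ]
30 [ 0.5794 -0.0869] [-23.6 -27.5] [-0.83 -0.56]
40 [ 0.5675 -0.0842] [-34.2 -33.5] [-0.91 -0.41]
50 [ 0.5554 -0.0835] [-45.7 -37.5] [-0.97 -0.25]
60 [ 0.5432 -0.085 ] [-57.8 -39.5] [-1.   -0.08]
```

Request:
{"fn": "drive_tool", "kwargs": {
  "plan": [
    {"translation":[24,-9,10],"roll":0,"claw":1},
    {"translation":[24,-9,20],"roll":0,"claw":1},
    {"translation":[24,-10,25],"roll":0,"claw":1},
    {"translation":[23,-9,25],"roll":0,"claw":1},
    {"translation":[0,0,25],"roll":0,"claw":1},
    {"translation":[0,0,25],"roll":0,"claw":1},
    {"translation":[0,0,15],"roll":0,"claw":1},
    {"translation":[0,0,0],"roll":0,"claw":1},
    {"translation":[0,0,0],"roll":0,"claw":1}
  ]
}}

```text
t: 3.7
tcp_pos: [0.6089, -0.1076, 0.0863]
ee_rot: [-3.141, 0.001, 0.286]
contact_force: [0.4, 0.2, -0.2]
width: -0.001
gripper_force: 0.0
```

```bash
python3 - <<'E'
from h import *
s=robot.state();print(s['t'],s['tcp_pos'],s['ee_rot'],s['contact_force'])
cv2.imwrite("pics/w3.png",robot.capture("wrist"))
find("wrist",["plunger_top","tag_green","tag_red"])
for r in robot.trace("wrist","plunger_top")[:1]: print(r["rect"],r["confidence"])
c=robot.calibration("wrist");T=np.array(c["T"])
p=np.linalg.inv(T)@np.append(s['tcp_pos'],1);u=c["mtx"]@p[:3];print("tcp px",u/u[2])
q=np.append(s['tcp_pos'][:2],[.064,1]);u=c["mtx"]@(np.linalg.inv(T)@q)[:3];print("below tcp px",u/u[2])
E
```

```text
3.7 [ 0.60891611 -0.1076264   0.0863495 ] [-3.14105685e+00  6.99044064e-04  2.85849326e-01] [ 0.38321387  0.18924894 -0.20535366]
wrist plunger_top 0.75 [275. 238.] [ 0.6091 -0.1047]
wrist tag_green 0.47 [170. 298.] [ 0.5356 -0.0464]
wrist tag_red 0.72 [417. 188.] [ 0.6604 -0.1848]
[230.7, 197.2, 86.4, 64.6] 0.9
tcp px [280.79114513 255.70915117   1.        ]
below tcp px [280.55925575 239.95643969   1.        ]
```

View pics/w3.png

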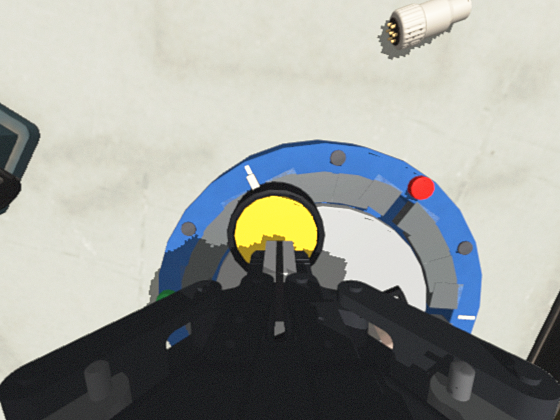

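The button spans columns 231–322 (centre about 276), and the fingertip stands over column 280, so it is about 2 mm off. I'll shift it and go down in stages.

Request:
{"fn": "drive_tool", "kwargs": {
  "plan": [
    {"translation":[0,-2,8],"roll":0,"claw":1},
    {"translation":[0,0,8],"roll":0,"claw":1},
    {"translation":[0,0,5],"roll":0,"claw":1},
    {"translation":[0,0,3],"roll":0,"claw":1},
    {"translation":[0,0,2],"roll":0,"claw":1},
    {"translation":[0,0,0],"roll":0,"claw":1}
  ]
}}

```text
t: 4.45
tcp_pos: [0.6084, -0.1051, 0.0601]
ee_rot: [-3.141, 0.001, 0.287]
contact_force: [-1.8, 0.1, 3.6]
width: -0.002
gripper_force: 2.2
```

Only the spring's force (about 4–5 N) shows, so the fingertip is on the button. Pressing on to z ≈ 0.051.

Request:
{"fn": "drive_tool", "kwargs": {
  "plan": [
    {"translation":[0,0,3],"roll":0,"claw":1},
    {"translation":[0,0,3],"roll":0,"claw":1},
    {"translation":[0,0,2.5],"roll":0,"claw":1},
    {"translation":[0,0,0],"roll":0,"claw":1},
    {"translation":[0,0,0],"roll":0,"claw":1},
    {"translation":[0,0,0],"roll":0,"claw":1}
  ]
}}

```text
t: 4.95
tcp_pos: [0.6088, -0.1054, 0.0526]
ee_rot: [3.141, -0.001, 0.287]
contact_force: [-2.6, -0.9, 6.4]
width: 0.002
gripper_force: 3.2
```

Request:
{"fn": "drive_tool", "kwargs": {
  "plan": [
    {"translation":[-1.5,-2.5,0],"roll":0,"claw":1},
    {"translation":[-1.5,-2.5,0],"roll":0,"claw":1},
    {"translation":[-1.5,-2.5,0],"roll":0,"claw":1},
    {"translation":[-1.5,-3,0],"roll":0,"claw":1},
    {"translation":[-2,-2.5,0],"roll":0,"claw":1},
    {"translation":[-2,-2,0],"roll":0,"claw":1},
    {"translation":[-2,-2.5,0],"roll":0,"claw":1},
    {"translation":[-2,-2.5,0],"roll":0,"claw":1},
    {"translation":[-2.2,-2,0],"roll":0,"claw":1},
    {"translation":[-2.3,-2,0],"roll":0,"claw":1},
    {"translation":[-2.5,-2,0],"roll":0,"claw":1},
    {"translation":[-2.5,-2,0],"roll":0,"claw":1},
    {"translation":[-2.5,-1.5,0],"roll":0,"claw":1},
    {"translation":[-2.5,-1.5,0],"roll":0,"claw":1},
    {"translation":[-2.7,-1.5,0],"roll":0,"claw":1},
    {"translation":[-2.8,-1.5,0],"roll":0,"claw":1},
    {"translation":[0,0,0],"roll":0,"claw":1},
    {"translation":[0,0,0],"roll":0,"claw":1}
  ]
}}

```text
t: 6.45
tcp_pos: [0.567, -0.0827, 0.0528]
ee_rot: [3.14, -0.002, 0.287]
contact_force: [-2.4, -2.2, 6.1]
width: -0.001
gripper_force: 3.2
```

```bash
python3 - <<'E'
from h import *
s=robot.state();print(s['t'],s['tcp_pos'],s['contact_force'])
C=np.array([.5578,-.153])
cv2.imwrite("pics/w4.png",robot.capture("wrist"))
for cam in ("wrist","top"):
    if cam=="top": robot.capture("top")
    for n in ("plunger_top","pointer"):
        for r in robot.landmark_of(cam,n)[:1]:
            p=ray(cam,r["position"],.052 if n[1]=="l" else .045);d=p-C;print(cam,n,round(r["confidence"],2),np.round(r["position"]),p.round(4),"r",np.hypot(*d).round(3),"turn",np.degrees(np.arctan2(d[1],d[0])).round(1)-42)
d=s['tcp_pos'][:2]-C;print("tcp turn",np.degrees(np.arctan2(d[1],d[0]))-42,np.hypot(*d))
E
```

```text
6.45 [ 0.56702611 -0.08269659  0.05281739] [-2.35714141 -2.21139151  6.1255344 ]
wrist plunger_top 0.77 [281. 248.] [ 0.5711 -0.0817] r 0.073 turn 37.400000000000006
wrist pointer 0.56 [218. 210.] [ 0.5796 -0.0445] r 0.111 turn 36.599999999999994
tcp turn 40.52364429390953 0.07090620601479365
```

View pics/w4.png

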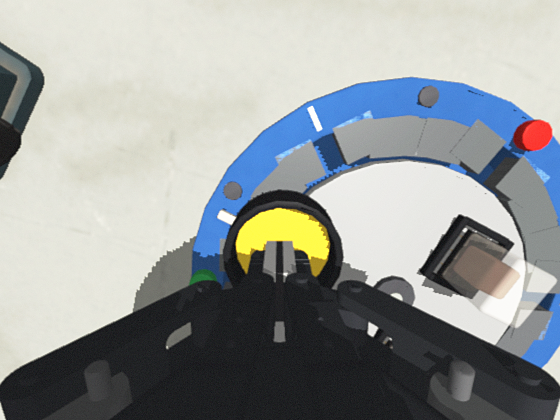

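The table has turned about 37°, with the tongue at (228,217) and the green tag at (204,278). I'll raise the tip so the key rides under the ring, then push on against the collar wall until it drops in.

Request:
{"fn": "drive_tool", "kwargs": {
  "plan": [
    {"translation":[0,0,-2.5],"roll":0,"claw":1},
    {"translation":[0,0,-2.5],"roll":0,"claw":1},
    {"translation":[-2,-0.8,0],"roll":0,"claw":1},
    {"translation":[-2,-0.8,0],"roll":0,"claw":1},
    {"translation":[-2,-0.7,0],"roll":0,"claw":1},
    {"translation":[-2,-0.6,0],"roll":0,"claw":1},
    {"translation":[-2,-0.6,0],"roll":0,"claw":1},
    {"translation":[-2,-0.5,0],"roll":0,"claw":1},
    {"translation":[-2,-0.5,0],"roll":0,"claw":1},
    {"translation":[-2,-0.4,0],"roll":0,"claw":1},
    {"translation":[-2,-0.4,0],"roll":0,"claw":1},
    {"translation":[-2,-0.2,0],"roll":0,"claw":1},
    {"translation":[0,0,0],"roll":0,"claw":1},
    {"translation":[0,0,0],"roll":0,"claw":1}
  ]
}}

```text
t: 7.92
tcp_pos: [0.5468, -0.0836, 0.0572]
ee_rot: [3.139, -0.003, 0.287]
contact_force: [5.6, -4.6, -1.7]
width: 0.001
gripper_force: 2.7
```

```bash
cat > m.py <<'E'
from h import *
s=robot.state();print(s['t'],s['tcp_pos'],s['contact_force'])
C=np.array([.5578,-.153])
cv2.imwrite(f"pics/m{s['t']:.2f}.png",robot.capture("wrist"));robot.capture("top")
for cam in ("wrist","top"):
    for n in ("plunger_top","pointer"):
        for r in robot.landmark_of(cam,n)[:1]:
            p=ray(cam,r["position"],.056 if n[1]=="l" else .045);d=p-C;print(cam,n,round(r["confidence"],2),np.round(r["position"]),p.round(4),"r",np.hypot(*d).round(3),"turn",np.degrees(np.arctan2(d[1],d[0])).round(1)-42)
d=s['tcp_pos'][:2]-C;print("tcp turn",np.degrees(np.arctan2(d[1],d[0]))-42,np.hypot(*d))
E
python3 m.py
```

```text
7.9167 [ 0.54681839 -0.08361991  0.05715896] [ 5.55428748 -4.63964838 -1.66907847]
wrist plunger_top 0.57 [282. 231.] [ 0.5598 -0.0805] r 0.073 turn 46.400000000000006
wrist pointer 0.87 [215. 203.] [ 0.5612 -0.0426] r 0.11 turn 46.3
top plunger_top 0.4 [281. 138.] [ 0.7485 -0.1627] r 0.191 turn -44.9
top pointer 0.7 [298. 230.] [ 0.5232 -0.1704] r 0.039 turn -195.3
tcp turn 56.994268399358546 0.07024380490572522
```

Request:
{"fn": "drive_tool", "kwargs": {
  "plan": [
    {"translation":[-1.5,-0.1,0],"roll":0,"claw":1},
    {"translation":[-1.5,-0.1,0],"roll":0,"claw":1},
    {"translation":[-1.5,0,0],"roll":0,"claw":1},
    {"translation":[-1.5,0,0],"roll":0,"claw":1},
    {"translation":[-1.5,0,0],"roll":0,"claw":1},
    {"translation":[-1.5,0.1,0],"roll":0,"claw":1},
    {"translation":[-1,0.1,0],"roll":0,"claw":1},
    {"translation":[0,0,0],"roll":0,"claw":1},
    {"translation":[0,0,0],"roll":0,"claw":1}
  ]
}}

```text
t: 8.97
tcp_pos: [0.5379, -0.0862, 0.0575]
ee_rot: [3.138, -0.004, 0.287]
contact_force: [7.3, -2.5, 0.1]
width: -0.002
gripper_force: 2.8
```

```bash
python3 m.py
```

```text
8.9667 [ 0.53789102 -0.08622802  0.0574946 ] [ 7.32726685 -2.5161665   0.13739008]
wrist pointer 0.6 [211. 210.] [ 0.5475 -0.0435] r 0.11 turn 53.400000000000006
tcp turn 64.60266917776096 0.06967685914373496
```

Request:
{"fn": "drive_tool", "kwargs": {
  "plan": [
    {"translation":[-1,0.1,0],"roll":0,"claw":1},
    {"translation":[-1,0.1,0],"roll":0,"claw":1},
    {"translation":[-1,0.1,0],"roll":0,"claw":1},
    {"translation":[-1,0.1,0],"roll":0,"claw":1},
    {"translation":[0,0,0],"roll":0,"claw":1},
    {"translation":[0,0,0],"roll":0,"claw":1}
  ]
}}

```text
t: 9.77
tcp_pos: [0.5328, -0.0875, 0.0574]
ee_rot: [3.14, -0.001, 0.287]
contact_force: [2.7, -2.7, 4.8]
width: 0.004
gripper_force: 3.5
```

```bash
python3 m.py
```

```text
9.7667 [ 0.53284911 -0.08753226  0.05744624] [ 2.66098073 -2.66396979  4.82127145]
wrist plunger_top 0.81 [277. 233.] [ 0.5439 -0.082 ] r 0.072 turn 59.099999999999994
wrist pointer 0.97 [207. 217.] [ 0.5378 -0.044 ] r 0.111 turn 58.400000000000006
top plunger_top 0.65 [291. 174.] [ 0.6565 -0.1736] r 0.101 turn -53.8
tcp turn 68.8627106245353 0.07006119916463047
```

The vertical force jumped to about 5 N, so the button has sprung up against the tip and the key is in the slot. I'll back off the wall and lift.

Request:
{"fn": "drive_tool", "kwargs": {
  "plan": [
    {"translation":[1,0,0],"roll":0,"claw":1},
    {"translation":[0,0,-3],"roll":0,"claw":1},
    {"translation":[0,0,-5],"roll":0,"claw":1},
    {"translation":[0,0,-10],"roll":0,"claw":1},
    {"translation":[0,0,-20],"roll":0,"claw":1},
    {"translation":[0,0,-25],"roll":0,"claw":1},
    {"translation":[-10,0,-25],"roll":0,"claw":1},
    {"translation":[-20,0,-25],"roll":0,"claw":1},
    {"translation":[-30,0,-20],"roll":0,"claw":1},
    {"translation":[-30,0,-15],"roll":0,"claw":1},
    {"translation":[-20,0,0],"roll":0,"claw":1},
    {"translation":[0,0,0],"roll":0,"claw":1},
    {"translation":[0,0,0],"roll":0,"claw":1}
  ]
}}

```text
t: 11.15
tcp_pos: [0.4269, -0.1173, 0.2054]
ee_rot: [-3.141, 0.0, 0.286]
contact_force: [1.0, -0.6, -0.6]
width: 0.004
gripper_force: 0.0
```

```bash
python3 m.py; ls pics; python3 -c "
from h import *
find('wrist',['tag_green','relay_a_center'])"; cp $(ls -t pics/m*.png|head -1) pics/end.png
```

```text
11.15 [ 0.42687255 -0.11734294  0.20535648] [ 0.99519697 -0.63061284 -0.56618632]
wrist plunger_top 0.56 [277.  54.] [ 0.5486 -0.0784] r 0.075 turn 55.0
wrist pointer 0.94 [240.  56.] [ 0.5401 -0.0455] r 0.109 turn 57.3
top plunger_top 0.5 [278. 138.] [ 0.7496 -0.1546] r 0.192 turn -42.5
tcp turn 122.7654230415186 0.135696063601079
m11.15.png
m7.92.png
m8.97.png
m9.77.png
scene0.png
top0.png
w1.png
w2.png
w3.png
w4.png
wrist tag_green 0.62 [238.  58.] [ 0.5375 -0.0432]
wrist relay_a_center 0.66 [377. 111.] [ 0.5279 -0.1795]
```

View pics/end.png

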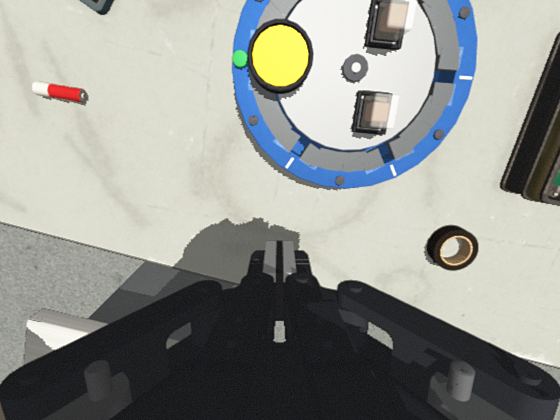

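The table now stands with the button and collar at (281,55), right beside the green tag at (240,58). Both relays are upright and the battery and tape are in place. I'll check numerically that the button is out and the angle is right.

```bash
python3 - <<'E'
from h import *
im=robot.capture("wrist");C=np.array([.5578,-.153])
def ell(im,lo,hi):
    m=cv2.inRange(cv2.cvtColor(im,cv2.COLOR_BGR2HSV),lo,hi)
    c=max(cv2.findContours(m,0,1)[0],key=cv2.contourArea);return cv2.fitEllipse(c)
for f in (cv2.imread("pics/w2.png"),im):
    print("yellow",ell(f,(22,120,80),(35,255,255)),"green",ell(f,(45,120,60),(75,255,255))[0],"blue")
c=robot.calibration("wrist");K=c["mtx"];T=np.array(c["T"]);print("cam",T[:3,3])
e=ell(im,(22,120,80),(35,255,255))
for z in (.064,.058,.054): 
    p=ray("wrist",e[0],z);print("btn",z,p,np.degrees(np.arctan2(*(p-C)[::-1])), "diam mm", np.array(e[1])/K[0,0]*(T[2,3]-z)*1e3)
g=ray("wrist",ell(im,(45,120,60),(75,255,255))[0],.047);print("tag",g,np.degrees(np.arctan2(*(g-C)[::-1])),np.hypot(*(g-C)))
cv2.imwrite("pics/crop.png",cv2.resize(im[0:130,210:400],None,fx=4,fy=4,interpolation=2))
E
```

```text
yellow ((242.79058837890625, 94.70858764648438), (49.4295768737793, 52.91916275024414), 165.14654541015625) green (175.9008331298828, 150.67181396484375) blue
yellow ((279.6219482421875, 56.32726287841797), (56.25596618652344, 61.4983024597168), 179.9951171875) green (239.51202392578125, 59.61507034301758) blue
cam [ 0.49143367 -0.09802967  0.34824877]
btn 0.064 [ 0.5460657  -0.08202907] 99.38831810045181 diam mm [53.68428717 58.68697586]
btn 0.058 [ 0.54721889 -0.08169133] 98.44022373443318 diam mm [54.81746965 59.92575646]
btn 0.054 [ 0.54798768 -0.08146616] 97.81053361266574 diam mm [55.57292464 60.75161018]
tag [ 0.53617695 -0.04629064] 101.45502596728738 0.10887810985080491
```

View pics/crop.png

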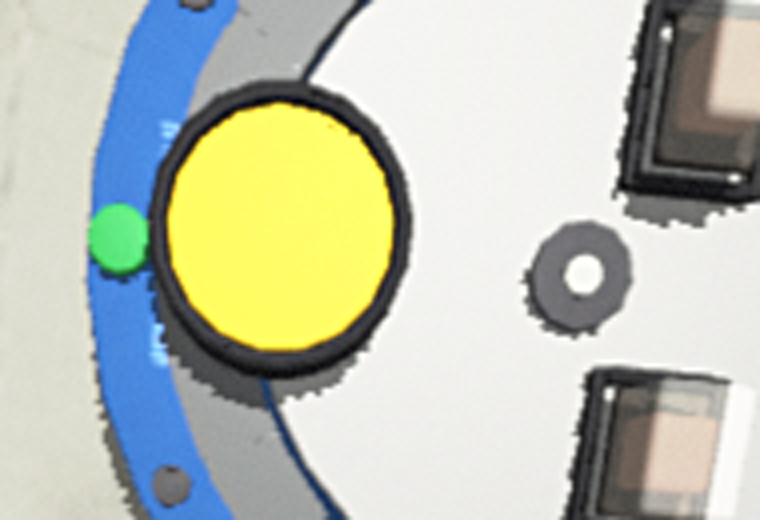

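The crop shows the button out, evenly framed by the collar rim. It is about 2° short of the tag (roughly 4 mm at the pointer), which matches the lock's play and is within the 6 mm limit. Handing in.

```bash
python3 -c "
from station import robot
print(robot.close_job())"
```

```text
the job is handed in; nothing more can be done
None
```

I turned the table one slot counter-clockwise to the green tag and handed the job in at about 11 s. The button sprang out and the key locked, with the pointer about 4 mm short of the tag's middle by my last measurement (limit 6 mm). Both relays stand in their nests and the hand is clear; the hand-in returned no verdict.

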